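# Zero the bench scale and turn its status sign to green

## Task

Get the bench scale ready for use: lift the grey module off the platter and stand it upright in the black tray; then, with nothing on or touching the platter, press the blue tare key with about 10 N (never over 20 N) and keep it pressed for about a second; last, turn the swivel sign half a turn so that its green face is square to the front, against its stop. Do not press the grey power key, and leave the other things on the desk where they are.

Things in the scene. Friction and masses are not known exactly. Their poses are not given: they have to be found in the camera images.
- module_mid (a point): centre (29 mm above its underside) of the grey rail module that stands upright on the scale's platter: 88 mm along its x, 36 mm along its y, 58 mm tall; its lower 42 mm are 88 mm long, the top 16 mm only the middle 44 mm; about 0.08 to 0.16 kg. Grasp across y (36 mm).
- platter: steel weighing platter of the bench scale, 110 (x) by 190 (y) mm, fixed on the scale; origin at the centre of its top face, 63 mm above the desk; x points to the back of the scale, y to its left, z up. The fixed, unmoving scale (187 mm deep, 200 mm wide) reaches from 130 mm in front of this origin to 57 mm behind it.
- tare_key: the blue membrane tare key with a white ring, on the scale's black sloping front panel, at the right as seen from the robot: flat pad 38 (x, up the slope) by 44 (y) mm, 3 mm proud of the panel. Origin at the centre of its face; z points out of the face, which slopes 0.26 rad (15 deg) from level toward the front. It is very stiff: it gives about 0.5 mm at 10 N along -z and stops at 1 mm.
- power_key: the grey power key with a white bar, same size and slope, 132 mm left of the tare key on the same panel; fixed; origin at the centre of its face; z out of the face
- tray: black open tray 140 (x) by 116 (y) mm, 28 mm tall, walls 4 mm, floor about 4 mm thick, fixed on the desk; origin under its centre at desk height; left or right of the scale
- sign_axis (a point): point on the vertical pivot axis of the two-sided status sign, at the middle height of its plate, 103 mm above the desk; x, y are those of the fixed sign base (disc of 46 mm radius, 14 mm tall; post 6 mm radius). The plate above is 100 mm wide, 70 mm tall (68 to 138 mm above the desk) and 8 mm thick, pivoted in its middle. The sign stands on the other side of the scale from the tray.
- sign_plate (a joint): turn of the sign's plate about the vertical axis, rad, counter-clockwise from above; at 0 the plate lies along the base's y with its red face to the base's -x (the front), at pi (a stop) its green face with a white disc is to the front; stops at 0 and pi; light friction (about 0.03 N m) keeps it where it is left
- white_carton: low white carton 126x201x53 mm at the back right, under another; bystander; origin at the centre of its underside
- upper_carton: white carton 123x169x66 mm lying on the low white carton; bystander; origin at the centre of its underside
- bottle: blue-capped bottle, 53 mm across, 192 mm tall, back left; bystander; origin at the centre of its underside
- blue_carton: blue and white carton standing on end, 36x88x166 mm, back left; bystander; origin at the centre of its underside
- labels: white label roll, 69 mm across, 40 mm tall, in front of the scale; bystander; origin at the centre of its underside
- green_module: green rail module 88x22x58 mm, in front of the scale; bystander; origin at the centre of its underside

How it is judged:
On the way, in this order (a step that is already met when the one before it is completed fails the run):
1. the module stands in the tray (x of module_mid in the frame of tray between -0.06 and 0.06 m and y of module_mid in the frame of tray between -0.048 and 0.048 m and z of module_mid in the frame of tray below 0.042 m and angle between module_mid's own z axis and vertical below 0.2 rad), for 0.2 s.
2. the tare key is held down with 6 to 15 N for 0.6 s, with less than 1 N on the platter (contact force between tare_key and anything else between 6 and 15 N and contact force between platter and anything else below 1 N), for 0.6 s.
3. the sign is turned to within 0.2 rad of its green stop (value of joint sign_plate above 2.94 rad), for 0.2 s.
At the end, for the whole second after the job is handed in: The module stands upright (within 0.2 rad) on the tray's floor, its centre within 60 mm (x) and 48 mm (y) of the tray's centre; the sign shows green to the front, within 0.2 rad of its stop; nothing touches the tare key or the platter (under 0.5 N) (all of step 1 and value of joint sign_plate above 2.94 rad and contact force between each of tare_key, platter and anything else below 0.5 N).
It fails at once if the tare key gets more than 20 N (contact force between tare_key and anything else above 20 N).
It fails at once if the power key is pressed with more than 3 N (contact force between power_key and anything else above 3 N).
It fails at once if a bystander is moved more than 30 mm (distance of any of white_carton, upper_carton, bottle, blue_carton, labels, green_module from where it was at the start of the episode above 0.03 m).
It also fails if it takes over 72 s, if anything falls off the work surface, if the arm or the gripper's body presses on something with over 40 N, if the wrist force passes 120 N, or if a joint passes its speed limit or range.

## Robot

A 6-joint arm with a two-finger parallel gripper is mounted at the origin on the work surface; the furniture and walls round the work are solid. World frame = base frame: x ahead of the robot, y to its left, z up, the work surface at z = 0. Lengths are in m, angles in rad, forces in N, time in s.
With the tool pointing down it reaches from about 0.275 to 0.825 m from the base axis. Payload 5.2 kg.
Tool frame: the origin (TCP) lies at the very end of the fingers, on their centre line; the grasp point (between the pads) lies 19 mm behind it (r.pinch_z is the z of the grasp point in the tool frame, in m); z points along the fingers, y is the line along which they close (so a half turn about z gives the same grasp; the last joint's range is limited). The gripper opens to 93 mm and grips with 3 to 60 N. Pads are 15 mm wide; open, the fingers measure 128 mm over their backs; the gripper's body (75 mm by 188 mm) begins 65 mm behind the grasp point.
Start: joints at [1.007, 0.259, 1.535, -0, 1.348, -0.203], TCP at [0.194, 0.515, 0.219] pointing down, gripper open.
Joint ranges: [-3.14, 3.14], [-0.91, 2.08], [0.19, 2.58], [-1.22, 4.36], [0.22, 2.71], [-3.12, 3.12]. Speed limits (rad/s): [2.57, 2.57, 3.14, 3.14, 3.14, 3.14].

## Interface

Orientations are given as a rotation vector (axis times angle).
In Python, from station import r, imaging, ticket, readout gives the robot as it stands. Calls block until the motion is done:
- r.reach(position, orientation): joint-space move of the TCP to a pose.
- r.servo_line(position, vel=0.15, ori=None, stop_force=None): straight line of the TCP; ori=None keeps the orientation; vel is the mean speed in m/s. With stop_force (N) it stops when the force on the tool has changed by that much, and returns True; else False.
- r.move_joints(angles): joint-space move.
- r.grip(opening, newtons=None): finger opening in m; newtons is the grip in N (None keeps the last); returns when the fingers have stopped.
- r.hold(seconds).
- r.ik(position, orientation): joint angles nearest the present ones, or None.
- imaging.camera(name): name is "scene" or "top" or "wrist"; returns the picture (384x512x3 uint8, blue, green, red); there is no depth.
- imaging.camera_params(name): a dict with "camera_matrix" (3x3 intrinsics, pixels), "world_from_camera" (4x4, takes a point from camera to world coordinates); the wrist camera has in their place "hand_eye" (4x4, takes a point from camera to tool coordinates, whose origin is the TCP and whose axes are the flange's). Camera axes: x right, y down, z forward; pixel columns grow to the right and rows downward; lengths in m; the calibration is good to about 2 mm. A picture is of the moment at which its call begins: read the wrist's pose just before it. camera_params takes no time and is no camera call.
A pose or a line that the arm cannot do raises r.PlanningError and nothing moves.
- ticket.hand_in(): hands the job in; it is judged then, once.
Readings, each from a call of its own:
- readout.get_time(): time.
- readout.get_joint_positions(): joint angles.
- readout.get_joint_velocities(): joint speeds.
- readout.get_joint_efforts(): joint torques, N m.
- readout.get_position(): TCP position.
- readout.get_tcp_rot(): TCP orientation.
- readout.get_wrist_force(): force on the tool from outside, world axes, zero at the start.
- readout.get_torque(): the same for the moment, N m.
- readout.get_gripper_width(): finger opening in m.
- readout.get_finger_force(): force on a finger pad.
Only numpy, scipy, OpenCV 4.12 (cv2) and the standard library are available. Lean on these libraries where they do the work, as an engineer would, in place of code of your own. Each camera call takes 0.05 s, during which the arm holds its last target. There are 200 camera calls.

## Working session

There is one attempt and no reset: what is moved stays moved. The work goes in short steps, each a Python script; the robot and the scene stay as the last script left them, time stands still between calls to the robot, and variables do not carry over. Pictures are saved under pics/ and viewed, at most 10 in all, crops included, and the job is handed in when it is done.

```bash
ls; mkdir -p pics
python3 - <<'E'
from station import r, imaging, ticket, readout
import cv2
for n in ("scene","top"):
    im=imaging.camera(n); cv2.imwrite(f"pics/{n}0.png",cv2.resize(im,None,fx=1.5,fy=1.5,interpolation=cv2.INTER_CUBIC))
    p=imaging.camera_params(n); print(n,p)
print(imaging.camera_params("wrist"), readout.get_tcp_rot(), readout.get_time(), r.pinch_z)
E
```

```text
pics
scene {'camera_matrix': array([[356.76997039,   0.        , 255.23480266],
       [  0.        , 356.76997039, 195.55743464],
       [  0.        ,   0.        ,   1.        ]]), 'world_from_camera': array([[ 0.79375454, -0.22923257,  0.5633881 , -0.08542893],
       [-0.60784696, -0.3321752 ,  0.72123623, -0.74441309],
       [ 0.02181272, -0.91493828, -0.4030039 ,  0.50596107],
       [ 0.        ,  0.        ,  0.        ,  1.        ]])}
top {'camera_matrix': array([[354.00129772,   0.        , 257.90047875],
       [  0.        , 354.00129772, 189.67538526],
       [  0.        ,   0.        ,   1.        ]]), 'world_from_camera': array([[ 0.01473236, -0.99632816,  0.08433951,  0.44017106],
       [-0.99972319, -0.01312993,  0.01952306, -0.00536773],
       [-0.018344  , -0.08460379, -0.9962458 ,  0.9512362 ],
       [ 0.        ,  0.        ,  0.        ,  1.        ]])}
{'camera_matrix': array([[268.93099364,   0.        , 257.51846741],
       [  0.        , 268.93099364, 195.52126014],
       [  0.        ,   0.        ,   1.        ]]), 'hand_eye': array([[-1.16717004e-04, -9.70625766e-01, -2.40594284e-01,
         6.67481676e-02],
       [ 9.99999620e-01, -3.21259087e-04,  8.10931105e-04,
        -4.52448904e-04],
       [-8.64403725e-04, -2.40594097e-01,  9.70625434e-01,
        -1.67497964e-01],
       [ 0.00000000e+00,  0.00000000e+00,  0.00000000e+00,
         1.00000000e+00]])} [-5.63579133e-01 -3.09001585e+00  2.41080525e-03] 0.1 -0.0188
```

View pics/top0.png

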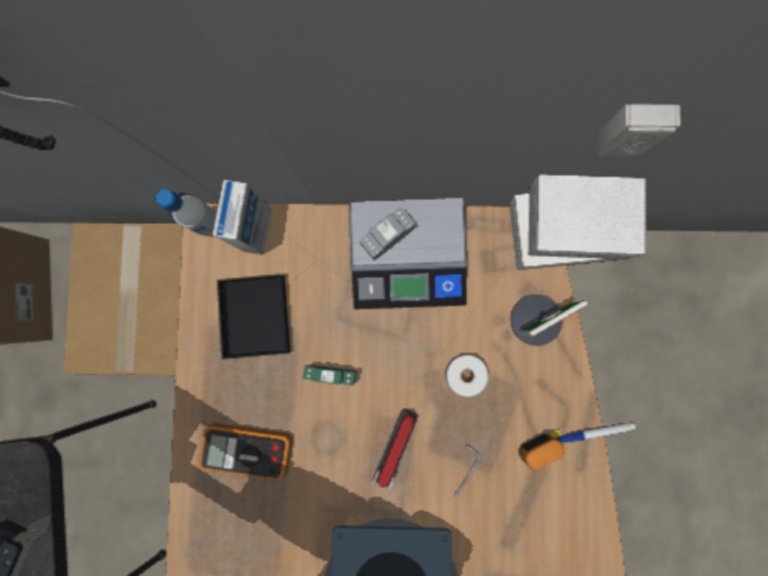

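View pics/scene0.png

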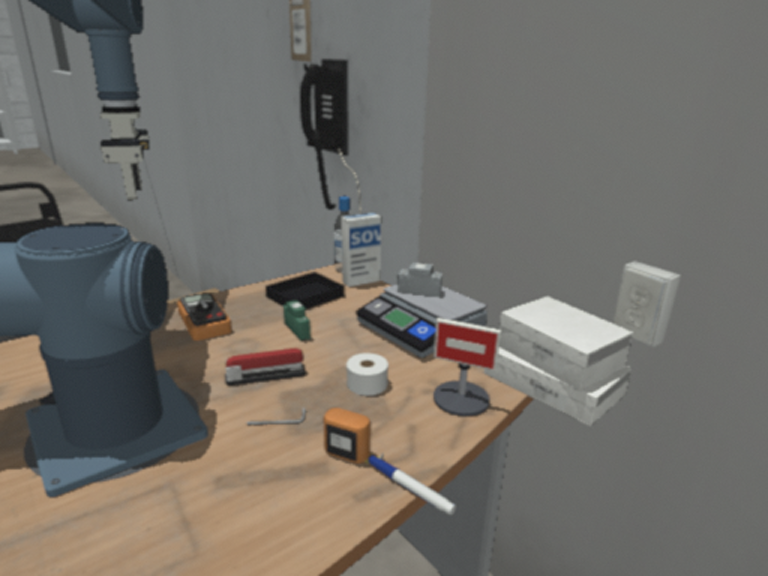

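The top view shows the module on the platter at about (388,233), tray (255,316), tare key (448,286), sign pivot about (537,318), all in 1.5x pixels. I'll take closer crops next.

Run:
```python
from station import imaging
import cv2,numpy as np
im=imaging.camera("top")
def crop(x0,y0,x1,y1,f,name):
    c=cv2.resize(im[y0:y1,x0:x1],None,fx=f,fy=f,interpolation=cv2.INTER_CUBIC)
    for k in range(0,x1-x0,10): cv2.line(c,(k*f,0),(k*f,4 if (x0+k)%50 else 12),(0,255,255),1)
    for k in range(0,y1-y0,10): cv2.line(c,(0,k*f),(4 if (y0+k)%50 else 12,k*f),(0,255,255),1)
    cv2.imwrite(name,c); print(name,c.shape)
crop(230,125,320,210,7,"pics/c1.png")
a=im[170:250,135:205]; b=im[170:250,325:400]
c=np.hstack([a,b]); cv2.imwrite("pics/c2.png",cv2.resize(c,None,fx=5,fy=5,interpolation=cv2.INTER_CUBIC))
```

```text
pics/c1.png (595, 630, 3)
```

View pics/c1.png

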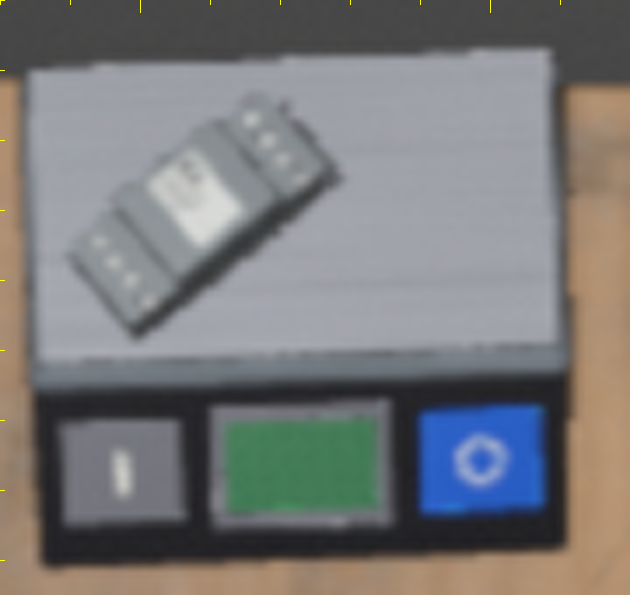

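View pics/c2.png

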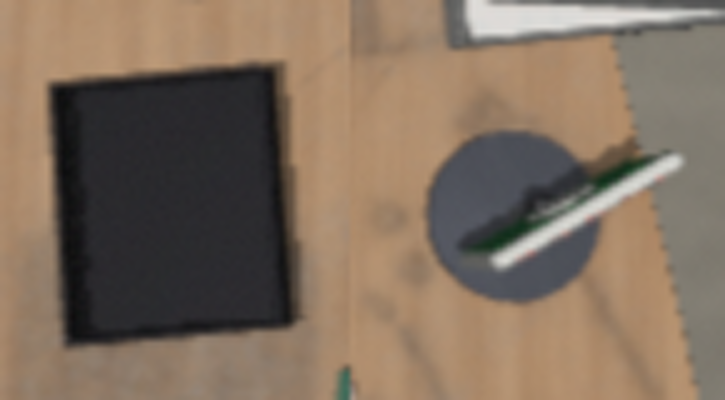

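```bash
cat > h.py <<'E'
from station import r, imaging, ticket, readout
import cv2, numpy as np
from scipy.spatial.transform import Rotation as R
P=imaging.camera_params("top"); K=P["camera_matrix"]; T=P["world_from_camera"]
def at(px,z):
    d=(np.linalg.solve(K,np.c_[px,np.ones(len(px))].T)).T@T[:3,:3].T
    o=T[:3,3]; return o+d*((z-o[2])/d[:,2])[:,None]
def down(yaw,tilt=0):
    """tool z down, tool y (closing) along world direction yaw; tilt: tool z leans toward +x' (x'=yaw-90)"""
    m=R.from_euler('z',yaw-np.pi/2)*R.from_euler('y',-tilt)
    return (m*R.from_rotvec([0,np.pi,0]))   # x->-x', y->y', z->-z
E
python3 - <<'E'
from h import *
c1=lambda a:np.array(a)/7+[230,125]
pl=at(c1([(25,70),(550,48),(558,345),(38,360)]),.063); print("platter",pl.round(4).tolist(),pl.mean(0), [np.linalg.norm(pl[i]-pl[i-1]) for i in range(4)])
m=at(c1([(70,255),(135,335),(335,178),(255,93)]),.105); print("mod",m.mean(0),[np.linalg.norm(m[i]-m[i-1]) for i in range(4)],np.degrees(np.arctan2(*(m[2]+m[3]-m[0]-m[1])[1::-1])))
m=at(c1([(115,190),(185,280),(280,195),(210,120)]),.121); print("modtop",m.mean(0),[np.linalg.norm(m[i]-m[i-1]) for i in range(4)])
for z in(.035,.04,.045,.05,.055): print("keys",z,at(c1([(481,461),(123,472)]),z).round(4).tolist(), np.linalg.norm(np.diff(at(c1([(481,461),(123,472)]),z),axis=0)))
print("front",at(c1([(45,565),(565,545)]),.03).round(3).tolist())
t=at(np.array([(50,85),(275,67),(292,322),(68,343)])/5+[135,170],.028); print("tray",t.mean(0),[np.linalg.norm(t[i]-t[i-1]) for i in range(4)],np.degrees(np.arctan2(*(t[1]+t[0]-t[2]-t[3])[1::-1])))
s=lambda a:(np.array(a)-[350,0])/5+[325,170]
b=at(s([(515,215)]),.014); e=at(s([(494,266),(682,156)]),.138)
print("sign base",b,"plate",e.mean(0),np.linalg.norm(e[1]-e[0]),np.degrees(np.arctan2(*(e[1]-e[0])[1::-1])))
print(R.from_rotvec(readout.get_tcp_rot()).as_matrix().round(2))
E
```

```text
platter [[0.6547, 0.0763, 0.063], [0.6649, -0.1149, 0.063], [0.556, -0.118, 0.063], [0.5482, 0.0694, 0.063]] [ 0.60596803 -0.0218068   0.063     ] [np.float64(0.10672868783802993), np.float64(0.19140929082641353), np.float64(0.1088800269458415), np.float64(0.18757105462689366)]
mod [0.59426478 0.01119293 0.105     ] [np.float64(0.08543615574380152), np.float64(0.03586010489995444), np.float64(0.08799161435436491), np.float64(0.040736450140702235)] -49.29492088515193
modtop [0.59782528 0.01144832 0.121     ] [np.float64(0.040217756259367264), np.float64(0.03901164186246355), np.float64(0.04334634444354794), np.float64(0.03513368312978653)]
keys 0.035 [[0.5161, -0.0932, 0.035], [0.5102, 0.0393, 0.035]] 0.13268991452510018
keys 0.04 [[0.5156, -0.0928, 0.04], [0.5098, 0.0391, 0.04]] 0.13196581131585688
keys 0.045 [[0.5152, -0.0923, 0.045], [0.5094, 0.0388, 0.045]] 0.1312417081066136
keys 0.05 [[0.5148, -0.0918, 0.05], [0.5091, 0.0386, 0.05]] 0.13051760489737033
keys 0.055 [[0.5144, -0.0913, 0.055], [0.5087, 0.0383, 0.055]] 0.12979350168812703
front [[0.475, 0.068, 0.03], [0.486, -0.125, 0.03]]
tray [0.46008724 0.24397263 0.028     ] [np.float64(0.13549290940806416), np.float64(0.11922446741675849), np.float64(0.13368691218024203), np.float64(0.11732448873636066)] 5.98613836172256
sign base [[ 0.46144603 -0.25110403  0.014     ]] plate [ 0.46097076 -0.2517979   0.138     ] 0.1000177265837959 -59.137405125632526
[[-0.94  0.35 -0.  ]
 [ 0.35  0.94 -0.  ]
 [ 0.   -0.   -1.  ]]
```

Run:
```python
from h import *
c=np.array([.596,.011]); o=down(np.radians(40.7)).as_rotvec()
r.grip(.075)
r.reach([*c,.20],o)
r.servo_line([*c,.075],vel=.15,stop_force=8)
print(readout.get_position()); 
print(r.grip(.02,25), readout.get_gripper_width(), readout.get_finger_force())
r.servo_line([*c,.19],vel=.2)
print(readout.get_gripper_width(),readout.get_time())
t=np.array([.460,.244]); o=down(np.radians(96)).as_rotvec()
r.reach([*t,.19],o)
print(readout.get_wrist_force(),readout.get_joint_positions())
im=imaging.camera("wrist"); im2=imaging.camera("scene")[100:300,120:400]
cv2.imwrite("pics/w1.png",np.hstack([cv2.resize(im,(400,300)),cv2.resize(im2,(400,300))]))
```

```text
[0.59672957 0.01102789 0.07588779]
False 0.03582348438739466 24.99996453523636
0.035872994704010466 5.4
[-0.74601149 -0.51848543 -0.42861211] [ 2.72224830e-01  2.28795562e-01  1.64806072e+00 -6.41544785e-04
  1.26504186e+00 -1.40151516e+00]
```

View pics/w1.png

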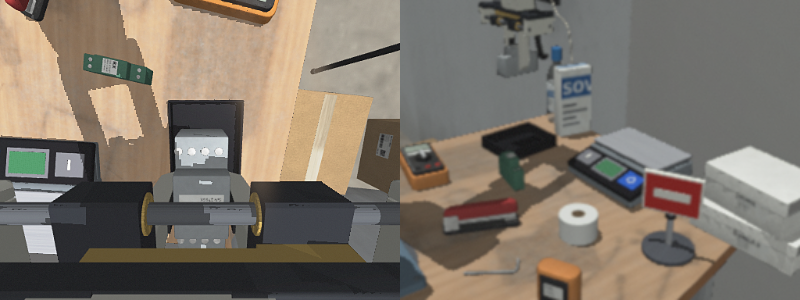

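The module is held level (wrist half, about (203,180)) and is over the tray; lowering it now.

Run:
```python
from h import *
t=np.array([.460,.244])
r.servo_line([*t,.04],vel=.15)
print(r.servo_line([*t,.013],vel=.03,stop_force=4),readout.get_position())
r.grip(.055)
p=readout.get_position()
r.servo_line([*p[:2],.20],vel=.2)
print(readout.get_time())
r.grip(.0,10)
# hover over tare key, tool z along -key normal
yaw=np.radians(2.8); o=down(yaw+np.pi/2,0)
n=R.from_euler('z',yaw).apply([-np.sin(.26),0,np.cos(.26)])
best=min((a for a in [R.from_euler('z',yaw)*R.from_euler('y',-.26)*R.from_rotvec([0,np.pi,0]),
  R.from_euler('z',yaw)*R.from_euler('y',-.26)*R.from_rotvec([np.pi,0,0])]),
  key=lambda a:np.inf if r.ik(list(np.array([.5153,-.0925,.044])+.08*n),a.as_rotvec()) is None else abs(r.ik(list(np.array([.5153,-.0925,.044])+.08*n),a.as_rotvec())[5]))
print("toolz",best.apply([0,0,1]),"n",n)
r.reach(list(np.array([.5153,-.0925,.044])+.10*n),best.as_rotvec())
print(readout.get_joint_positions(),readout.get_time(),readout.get_gripper_width())
im=imaging.camera("top")[100:260,130:350]; im2=imaging.camera("scene")[130:290,150:370]
cv2.imwrite("pics/w2.png",np.hstack([cv2.resize(im,(400,300)),cv2.resize(im2,(400,300))]))
```

```text
True [0.45967216 0.24389601 0.01607804]
10.075
toolz [ 0.25677363  0.01255833 -0.96638998] n [-0.25677363 -0.01255833  0.96638998]
[-0.51862406  0.0908509   1.98463257  0.1845779   0.85390618  0.8954749 ] 13.025 -6.489170107283994e-05
```

View pics/w2.png

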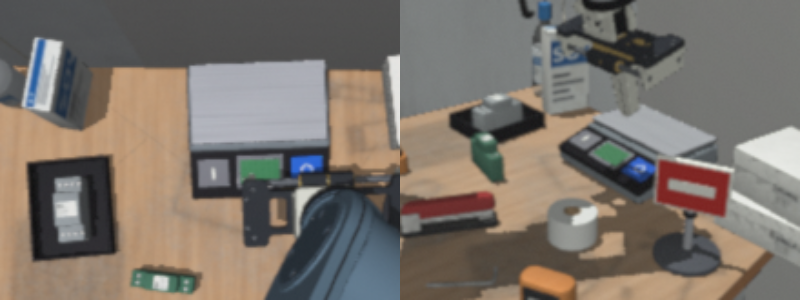

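The module stands centred in the tray (left half, (69,208)), and the closed fingers hover over the blue key. Pressing it in small steps.

Run:
```python
from h import *
n=-R.from_rotvec(readout.get_tcp_rot()).apply([0,0,1])
c=np.array([.5153,-.0925,.044])
r.servo_line(list(c+.02*n),vel=.15); r.hold(.2)
f0=np.array(readout.get_wrist_force())
F=lambda:float((np.array(readout.get_wrist_force())-f0)@n)
hit=r.servo_line(list(c-.012*n),vel=.01,stop_force=3)
p=np.array(readout.get_position()); print(hit,(p-c)@n,F(),f0)
if hit:
    tgt=p.copy(); log=[]
    for k in range(40):
        r.hold(.05); f=F(); log.append(round(f,1))
        if f>9: break
        tgt=tgt-n*(.0003 if f<6 else .00015); r.servo_line(list(tgt),vel=.01)
    print(log)
    for k in range(6): r.hold(.2); print(round(F(),2),end=" ")
    print(readout.get_wrist_force()-f0, (np.array(readout.get_position())-c)@n)
    r.servo_line(list(tgt+.06*n),vel=.1)
print(readout.get_time())
```

```text
True -0.001991417548842943 5.874538293369612 [-0.3106138   0.34446435  0.12569449]
[5.4, 6.0, 6.9, 7.9, 8.7, 10.5]
10.93 10.85 11.47 10.7 11.64 10.71 [-5.88466206 -0.42684913  9.51248174] -0.0022394626647497464
19.5333
```

Run:
```python
from h import *
c=[.461,-.2515]
o=down(np.radians(-149.0)).as_rotvec()
r.grip(.05)
r.reach([*c,.22],o)
print(r.servo_line([*c,.108],vel=.15,stop_force=6), readout.get_position())
f0=np.array(readout.get_wrist_force())
r.grip(0,20); print("w",readout.get_gripper_width())
r.hold(.2); print(np.array(readout.get_wrist_force())-f0)
t0=np.array(readout.get_torque()); q0=np.array(readout.get_joint_positions()); q=q0.copy(); print(q)
for d in [.6,1.2,1.8,2.3]+[2.3+.06*k for k in range(1,14)]:
    q[5]=q0[5]-d; r.move_joints(list(q)); r.hold(.05)
    t=np.array(readout.get_torque())-t0; f=np.array(readout.get_wrist_force())-f0
    print(round(d,2),t.round(2),f.round(1),round(readout.get_time(),1))
    if abs(t[2])>.35: break
    if np.linalg.norm(f)>40: break
im=imaging.camera("top")[150:270,310:420]; im2=imaging.camera("scene")[180:300,250:360]
cv2.imwrite("pics/w3.png",np.hstack([cv2.resize(im,(400,436)),cv2.resize(im2,(400,436))]))
```

```text
False [ 0.46149005 -0.25158627  0.10859816]
w 0.007940851704145643
[ 9.33339882  5.95674453 -1.10659283]
[-0.71004353  0.31740892  1.74574629  0.00499021  1.07620002  1.88854782]
0.6 [-1.34  1.74  0.07] [-0.3 -0.7 -0.6] 23.9
1.2 [-1.86  1.91  0.04] [-1.  -4.4 -0.9] 24.6
1.8 [-2.08  1.79  0.1 ] [-0.4 -5.9 -1.8] 25.3
2.3 [-2.1   1.67  0.05] [-0.  -5.9 -2.3] 25.9
2.36 [-2.18  1.63  0.06] [ 0.  -5.6 -2.2] 26.2
2.42 [-2.11  1.58  0.02] [ 0.6 -6.2 -2.7] 26.5
2.48 [-2.11  1.61  0.01] [ 0.5 -6.6 -3.5] 26.8
2.54 [-2.17  1.58  0.08] [ 1.2 -7.6 -3.1] 27.1
2.6 [-2.14  1.56  0.06] [ 1.7 -6.8 -2.4] 27.4
2.66 [-2.17  1.48  0.07] [ 1.1 -6.4 -3.7] 27.7
2.72 [-2.11  1.47  0.06] [ 2.4 -6.7 -4. ] 28.0
2.78 [-2.17  1.43  0.02] [ 2.1 -6.2 -3.3] 28.3
2.84 [-2.16  1.44  0.03] [ 2.1 -6.9 -3.1] 28.6
2.9 [-2.12  1.39  0.1 ] [ 1.4 -6.2 -3.4] 28.9
2.96 [-2.11  1.27 -0.26] [ 2.2 -5.4 -3.5] 29.2
3.02 [-2.01  1.21 -0.28] [ 2.4 -5.8 -3.2] 29.5
3.08 [-1.93  1.17 -0.35] [ 0.8 -5.1 -3.5] 29.8
```

View pics/w3.png

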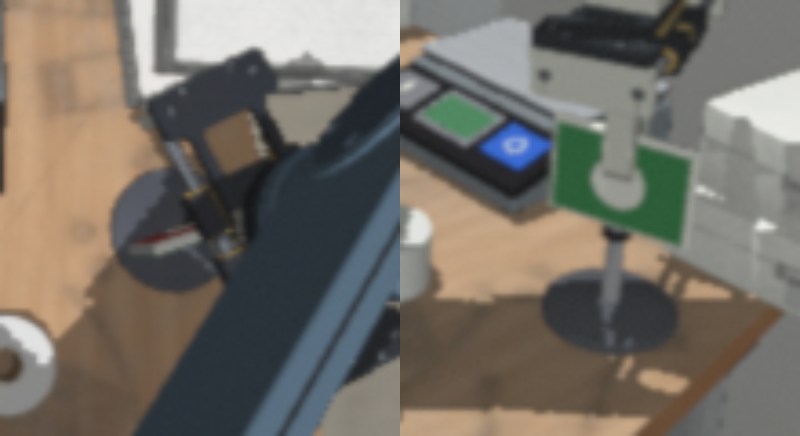

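The green face is to the front, and a moment step at about 2.93 rad of turn marks the stop. Releasing and checking.

Run:
```python
from h import *
r.grip(.04)
p=readout.get_position()
r.servo_line([*p[:2],.25],vel=.15)
r.reach([.35,.25,.30],down(np.radians(70)).as_rotvec())
im=imaging.camera("top")[120:270,130:420]; im2=imaging.camera("scene")[150:300,150:360]
cv2.imwrite("pics/w4.png",np.vstack([cv2.resize(im,(580,300)),cv2.resize(im2,(580,300))]))
print(readout.get_time())
```

```text
33.65
```

View pics/w4.png

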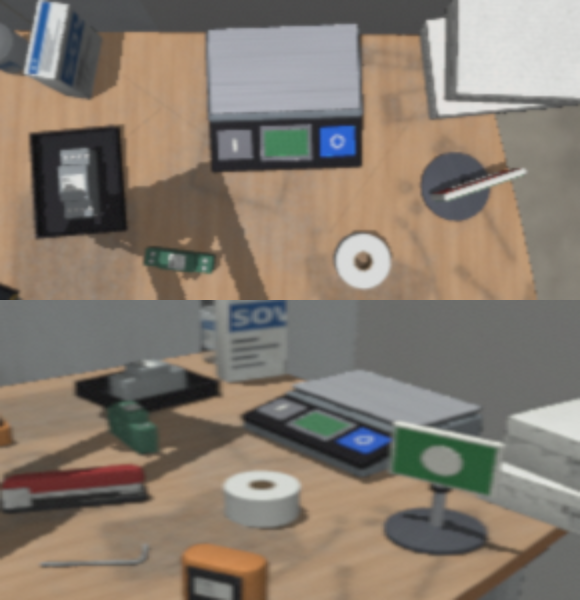

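The final view shows the sign green to the front at (442,460), the platter and keys clear, and the module upright in the tray with everything else in place.

```bash
python3 -c "
from station import ticket
print(ticket.hand_in())"
```

```text
the job is handed in; nothing more can be done
None
```

I did all three steps in order and handed the job in at about 34 s: the module stands upright in the tray, the tare key was held at about 11 N for 1.2 s with the platter clear, and the sign is turned to its green stop. The hand-in returned no verdict.

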